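# Box the tail vertebrae by size

### The job

Put the four fossil tail vertebrae away in the white tray, each standing flat in the card box of its own size: the largest in the largest box, and so on down to the smallest in the smallest. They are brittle, so set them down rather than drop them, and leave the round stone nodule and the toe bone lying where they are.

Things in the scene. Friction and masses are not known exactly. Their poses are not given: they have to be found in the camera images.
- vert_xl_mid (a point): The largest of four fossil tail vertebrae: a brown stone drum, 64 mm in diameter, 38 mm high, standing on an end face on the table, turned any way, its top face hollowed. Two broken stubs stick out 7 mm from its side at +x (within 30 degrees of +x); elsewhere the side is clear to grip, as across y. Point: its centre, half-way up; z up along the drum's axis.
- vert_l_mid (a point): The second largest of four fossil tail vertebrae: a brown stone drum, 50 mm in diameter, 36 mm high, standing on an end face on the table, turned any way, its top face hollowed. Two broken stubs stick out 6 mm from its side at +x (within 30 degrees of +x); elsewhere the side is clear to grip, as across y. Point: its centre, half-way up; z up along the drum's axis.
- vert_m_mid (a point): The second smallest of four fossil tail vertebrae: a brown stone drum, 38 mm in diameter, 33 mm high, standing on an end face on the table, turned any way, its top face hollowed. Two broken stubs stick out 4 mm from its side at +x (within 30 degrees of +x); elsewhere the side is clear to grip, as across y. Point: its centre, half-way up; z up along the drum's axis.
- vert_s_mid (a point): The smallest of four fossil tail vertebrae: a brown stone drum, 28 mm in diameter, 30 mm high, standing on an end face on the table, turned any way, its top face hollowed. Two broken stubs stick out 3 mm from its side at +x (within 30 degrees of +x); elsewhere the side is clear to grip, as across y. Point: its centre, half-way up; z up along the drum's axis.
- box_xl: The largest of four open card boxes: inside 92 mm square, walls and floor 3 mm, height 11 mm. Origin: centre of its underside, 3 mm above the table; z up. Fixed, with the others two by two (104 mm apart, any arrangement), in a white tray 224 mm square with a 14 mm rim. The largest vertebra stands 30 mm proud of its walls; fingers do not fit inside them: hold it by its upper part.
- box_l: The second largest of four open card boxes: inside 76 mm square, walls and floor 3 mm, height 11 mm. Origin: centre of its underside, 3 mm above the table; z up. Fixed, with the others two by two (104 mm apart, any arrangement), in a white tray 224 mm square with a 14 mm rim. The second largest vertebra stands 28 mm proud of its walls; fingers do not fit inside them: hold it by its upper part.
- box_m: The second smallest of four open card boxes: inside 62 mm square, walls and floor 3 mm, height 11 mm. Origin: centre of its underside, 3 mm above the table; z up. Fixed, with the others two by two (104 mm apart, any arrangement), in a white tray 224 mm square with a 14 mm rim. The second smallest vertebra stands 25 mm proud of its walls; fingers do not fit inside them: hold it by its upper part.
- box_s: The smallest of four open card boxes: inside 50 mm square, walls and floor 3 mm, height 11 mm. Origin: centre of its underside, 3 mm above the table; z up. Fixed, with the others two by two (104 mm apart, any arrangement), in a white tray 224 mm square with a 14 mm rim. The smallest vertebra stands 22 mm proud of its walls; fingers do not fit inside them: hold it by its upper part.
- nodule_mid (a point): A round stone nodule, the same brown, a lumpy domed bun 48 mm in diameter and 31 mm high, without hollow or stubs. Not a vertebra; stays where it is. The point is its centre, half-way up.
- toe_bone_mid (a point): A fossil toe bone, brown, lying: an hourglass 66 mm long (along its x), 32 to 34 mm wide at its ends, 26 mm high. Not a vertebra; stays where it is. The point is its centre, half-way up.
There are look-alikes about, which are no part of the job. What is shaped like the part that bears vert_l_mid but red is not meant. What is shaped like the box_s but black or green is not meant.

How it is judged (in metres and radians):
At the end, for the whole second after the job is handed in: Each vertebra stands upright (within 0.12 rad) on the floor of the box of its own size (centre within 21 mm of the box's centre, no more than 4 mm above its resting height), released and at rest (below 0.02 m/s); the nodule and the toe bone are within 25 mm of where they began (horizontal distance between vert_xl_mid and box_xl below 0.021 m and z of vert_xl_mid in the frame of box_xl below 0.026 m and angle between each of vert_xl_mid, vert_l_mid, vert_m_mid, vert_s_mid's own z axis and vertical below 0.12 rad and linear speed of each of vert_xl, vert_l, vert_m, vert_s below 0.02 m/s and horizontal distance between vert_l_mid and box_l below 0.021 m and z of vert_l_mid in the frame of box_l below 0.025 m and horizontal distance between vert_m_mid and box_m below 0.021 m and z of vert_m_mid in the frame of box_m below 0.0235 m and horizontal distance between vert_s_mid and box_s below 0.021 m and z of vert_s_mid in the frame of box_s below 0.022 m and distance of each of nodule_mid, toe_bone_mid from where it was at the start of the episode below 0.025 m); the robot touches nothing.
It fails at once if a vertebra is dropped or flung (moves faster than 0.6 m/s with no finger on it) ((linear speed of vert_xl above 0.6 m/s and contact force between vert_xl and the fingers below 0.01 N) or (linear speed of vert_l above 0.6 m/s and contact force between vert_l and the fingers below 0.01 N) or (linear speed of vert_m above 0.6 m/s and contact force between vert_m and the fingers below 0.01 N) or (linear speed of vert_s above 0.6 m/s and contact force between vert_s and the fingers below 0.01 N)).
It fails at once if the stone nodule is moved by more than 25 mm (distance of nodule_mid from where it was at the start of the episode above 0.025 m).
It fails at once if the toe bone is moved by more than 25 mm (distance of toe_bone_mid from where it was at the start of the episode above 0.025 m).
It also fails if it takes over 144 s, if anything falls off the work surface, if the arm or the gripper's body presses on something with over 40 N, if the wrist force passes 120 N, or if a joint passes its speed limit or range.

### The arm

A 6-joint arm with a two-finger parallel gripper is mounted at the origin on the work surface. World frame = base frame: x ahead of the robot, y to its left, z up, the work surface at z = 0. Lengths are in m, angles in degrees, forces in N, time in s.
With the tool pointing down it reaches from about 0.375 to 0.9 m from the base axis. Payload 3.1 kg.
Tool frame: the origin (TCP) lies midway between the tips of the shut fingers; the grasp point (between the pads) lies bot.hold_point_z behind it (bot.hold_point_z is the distance from the TCP to the grasp point, in m); z points along the fingers, y is the direction in which the jaws open and shut (so a half turn about z gives the same grasp; the last joint's range is limited). The gripper opens to 87 mm and grips with 3 to 60 N. Pads are 19 mm wide; open, the fingers measure 117 mm over their backs; the gripper's body (75 mm by 190 mm) begins 51 mm behind the grasp point.
Start: joints at [57.439, 30.224, 82.088, -0, 67.689, -10.227], TCP at [0.237, 0.578, 0.223] pointing down, gripper open.
Joint ranges: [-176.69, 176.69], [-43.24, 126.21], [12.49, 139.97], [-82, 262], [0, 151.66], [-163.58, 163.58]. Speed limits (degrees/s): [159.86, 159.86, 180, 180, 180, 180].

### API

Orientations are given as a 3x3 rotation matrix whose columns are the frame's x, y, z axes.
In Python, from rig import bot, vision gives the robot as it stands.
- The arm moves only by the shell command python3 -m inch 'ROWS'. ROWS is JSON, a list of rows, each a list of 5 numbers: the finger opening in mm, from 0 to 87, then the shift along the tool's x, y, z in mm, then the turn about the tool's z in rad. In form: [[hand, dx, dy, dz, roll], ...]. A call has 1 to 8 rows; each row is the pose to reach, as a shift and turn from the pose measured when the call began, along the tool's axes at that moment; what a row does not reach only later rows make up. A row lasts 1/10 s, in which the tool goes at most 50 mm and 8.59 degrees, less where a joint would pass 70% of its speed; a pose out of reach is approached as far as the arm can. A call with a gripper value outside its range is refused whole. The fingers move at their own pace and stop on an object; the grip force is fixed at half the most. Time passes only in rows, so rows that repeat a pose let the fingers close. It gives the time, the measured TCP pose, the force and the opening at its end, in the units of the state.
- bot.read_state(): the state, without advancing time (a new reading comes with each control period).
- vision.capture(name): name is "scene" or "top"; returns (picture, depth): 384x512x3 uint8, red, green, blue; 384x512 float32, m along the optical axis (not along the pixel's ray), 0 where there is no reading.
- vision.camera_model(name): a dict with "intrinsics" (3x3 intrinsics, pixels), "camera_from_world" (4x4, takes a point from world to camera coordinates). Camera axes: x right, y down, z forward; pixel columns grow to the right and rows downward; lengths in m; the calibration is good to about 2 mm. A picture is of the moment at which its call begins. camera_model takes no time and is no camera call.
- bot.hand_in(): hands the job in, once; it reports no verdict.
The state is a dict: "time_s": time; "joint_positions": joint angles; "qvel": joint speeds; "tau": joint torques, N m; "position": TCP position; "tcp_rot": TCP orientation; "force": force on the tool from outside, world axes, zero at the start; "moment": the same for the moment, N m; "opening": opening from 0.0 (shut) to 1.0 (fully open).
Only numpy, scipy, OpenCV 4.12 (cv2) and the standard library are available. Lean on these libraries where they do the work, as an engineer would, in place of code of your own. Each camera call takes 0.05 s, during which the arm holds its last target. There are 200 camera calls.

## Working session

There is one attempt and no reset: what is moved stays moved. The work goes in short steps, Python scripts to look and compute and a shell command to move; the robot and the scene stay as the last step left them, time stands still between calls to the robot, and variables do not carry over. Pictures are saved under pics/ and viewed, about 12 in all and at most 16, crops included, and the job is handed in when it is done.

```bash
ls; mkdir -p pics; python3 - <<'E'
from rig import bot, vision
import cv2,numpy as np
print(bot.hold_point_z); s=bot.read_state(); print(s)
for n in("top","scene"):
    p,d=vision.capture(n); cv2.imwrite(f"pics/{n}0.png",cv2.resize(p[:,:,::-1],(800,600),interpolation=cv2.INTER_CUBIC)); np.savez(f"{n}0.npz",p=p,d=d)
    print(n,vision.camera_model(n))
E
```

```text
pics
0.0187
{'time_s': 0.0, 'joint_positions': array([ 5.74368966e+01,  3.02795338e+01,  8.21578095e+01, -3.49175569e-04,
        6.76885829e+01, -1.02266539e+01]), 'qvel': array([-0.00458894,  0.01155959,  0.05492505, -0.07925275,  0.01759275,
        0.02274663]), 'tau': array([-3.15851885e-04, -4.40031874e+01, -1.76596195e+01,  6.34408020e-02,
        5.80602069e-02, -1.50418614e-04]), 'position': array([0.23708859, 0.57748065, 0.22155765]), 'tcp_rot': array([[-9.24968790e-01,  3.80041246e-01, -1.17817948e-03],
       [ 3.80042878e-01,  9.24967009e-01, -1.85535944e-03],
       [ 3.84664034e-04, -2.16390830e-03, -9.99997585e-01]]), 'force': array([-0.10051518, -0.08275007,  0.52843949]), 'moment': array([ 0.03364735, -0.01029415,  0.01648354]), 'opening': 0.9978573144074608}
top {'intrinsics': array([[371.4544164 ,   0.        , 255.37041754],
       [  0.        , 371.4544164 , 194.35384777],
       [  0.        ,   0.        ,   1.        ]]), 'camera_from_world': array([[ 0.00541707, -0.99979996,  0.01925358,  0.0497757 ],
       [-0.98891384, -0.00821325, -0.14826314,  0.49238692],
       [ 0.14839162, -0.01823698, -0.98876051,  1.10156223],
       [ 0.        ,  0.        ,  0.        ,  1.        ]])}
scene {'intrinsics': array([[448.03972446,   0.        , 257.17814288],
       [  0.        , 448.03972446, 190.59803033],
       [  0.        ,   0.        ,   1.        ]]), 'camera_from_world': array([[ 0.45932582,  0.88826401, -0.00261291, -0.29149285],
       [ 0.58859041, -0.30656355, -0.74805088, -0.24813146],
       [-0.6652677 ,  0.34206115, -0.66363623,  1.60381903],
       [ 0.        ,  0.        ,  0.        ,  1.        ]])}
```

View pics/top0.png

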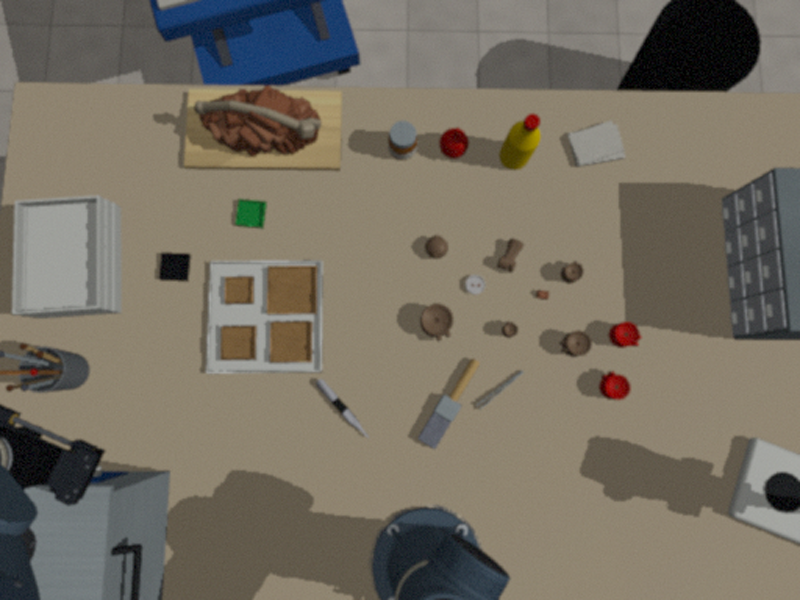

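View pics/scene0.png

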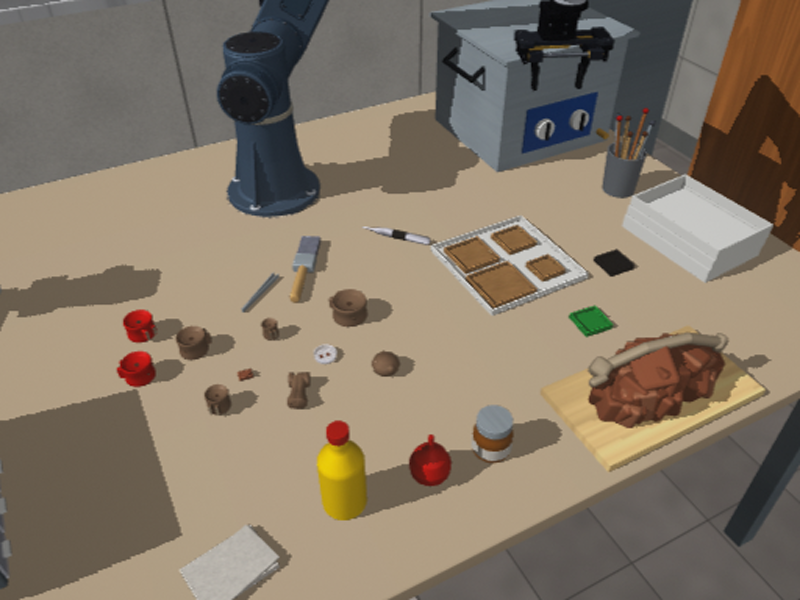

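Top view: brown drums XL (436,320), L (576,343), M (572,272), S (510,329); the red drums (625,335), (615,386) are look-alikes, nodule (436,246), toe bone (510,256). Tray at (265,316): xl box about (291,291), s (238,290), and l/m in the lower row; the black and green squares (174,266), (250,213) are decoys.

```bash
cat > h.py <<'E'
from rig import bot, vision
import cv2,numpy as np
from scipy.optimize import least_squares
def cloud(n,p,d):
    m=vision.camera_model(n);K=m["intrinsics"];T=np.linalg.inv(m["camera_from_world"])
    v,u=np.mgrid[:384,:512]
    P=np.stack([(u-K[0,2])/K[0,0]*d,(v-K[1,2])/K[1,1]*d,d],-1)
    W=P@T[:3,:3].T+T[:3,3]; W[d==0]=np.nan
    return W
def pix(n,w):
    m=vision.camera_model(n);c=m["camera_from_world"]@np.append(w,1);q=m["intrinsics"]@c[:3];return q[:2]/q[2]
E
python3 - <<'E'
from h import *
D={"xl":(436,320,.032,.038),"l":(576,343,.025,.036),"m":(572,272,.019,.033),"s":(510,329,.014,.030),"nod":(436,246,.024,.031),"toe":(510,256,.033,.026),"red1":(625,335,.025,.036),"red2":(615,386,.025,.036)}
C={n:(np.load(n+"0.npz")['p'],cloud(n,*[np.load(n+"0.npz")[k] for k in 'pd'])) for n in("top","scene")}
W=C["top"][1]
for k,(u,v,R,h) in D.items():
    c=W[int(v*.64),int(u*.64)][:2].copy()
    out=[]
    for n in C:
        p,w=C[n]; q=w.reshape(-1,3); 
        for it in range(4):
            r=np.hypot(*(q[:,:2]-c).T); s=q[(r<R+.012)&(q[:,2]>.008)&(q[:,2]<.06)]
            t=s[s[:,2]>h-.007]
            # fit: hinge both: circle centre where rim points fall within R
            f=lambda x:np.maximum(0,np.hypot(*(t[:,:2]-x).T)-R+.001)
            x=least_squares(f,t[:,:2].mean(0),loss='soft_l1',f_scale=.001).x; c=x
        e=s[np.hypot(*(s[:,:2]-c).T)>R+.0015]; 
        a=(e[:,:2]-c); ang=np.degrees(np.arctan2(*a.sum(0)[::-1])) if len(e) else np.nan
        out.append((n,c.round(4),t[:,:2].mean(0).round(4),np.percentile(t[:,2],95).round(4),len(t),len(e),ang.round(0) if len(e) else None))
    print(k,*out,sep="\n   ")
# tray boxes: brown card floor in tray
w=W;p=C["top"][0];hsv=cv2.cvtColor(p,cv2.COLOR_RGB2HSV)
mask=((hsv[...,1]>90)&(hsv[...,0]<25)).astype(np.uint8); z=np.zeros_like(mask); z[160:245,128:212]=mask[160:245,128:212]
n,lab,st,cen=cv2.connectedComponentsWithStats(z)
for i in range(1,n):
    if st[i,4]<60: continue
    q=w[lab==i]; q=q[~np.isnan(q[:,0])]; r=cv2.minAreaRect(q[:,:2].astype(np.float32)*1000); print(st[i],r,np.median(q[:,2]))
q=w[150:250,120:215].reshape(-1,3);q=q[(q[:,2]>.010)&(q[:,2]<.03)];print(cv2.minAreaRect(q[:,:2].astype(np.float32)*1000),len(q))
a=cv2.resize(C["top"][0][150:260,250:420,::-1],(800,518),interpolation=cv2.INTER_CUBIC);cv2.imwrite("pics/c1.png",a)
E
```

```text
xl
   ('top', array([ 0.461, -0.021]), array([ 0.4614, -0.0209]), np.float64(0.0402), 265, 16, np.float64(-160.0))
   ('scene', array([ 0.4655, -0.0204]), array([ 0.4645, -0.02  ]), np.float64(0.0389), 214, 19, np.float64(-148.0))
l
   ('top', array([ 0.4176, -0.2972]), array([ 0.4178, -0.2977]), np.float64(0.0395), 191, 16, np.float64(102.0))
   ('scene', array([ 0.4218, -0.2971]), array([ 0.4208, -0.2976]), np.float64(0.0373), 187, 19, np.float64(97.0))
m
   ('top', array([ 0.5614, -0.2951]), array([ 0.5615, -0.2952]), np.float64(0.0353), 111, 3, np.float64(-28.0))
   ('scene', array([ 0.5651, -0.2946]), array([ 0.5646, -0.2944]), np.float64(0.0337), 157, 23, np.float64(-37.0))
s
   ('top', array([ 0.4444, -0.1665]), array([ 0.4446, -0.1672]), np.float64(0.032), 63, 2, np.float64(-2.0))
   ('scene', array([ 0.4473, -0.166 ]), array([ 0.4467, -0.1656]), np.float64(0.0304), 74, 9, np.float64(9.0))
nod
   ('top', array([ 0.6113, -0.021 ]), array([ 0.6113, -0.021 ]), np.float64(0.0328), 115, 0, None)
   ('scene', array([ 0.6181, -0.0227]), array([ 0.6181, -0.0227]), np.float64(0.0318),
[... 683 characters left out ...]
 174, 36, np.float64(31.0))
[171 171  32  30 894] ((523.1700439453125, 268.2694091796875), (95.12603759765625, 95.76416015625), 0.005281014367938042) 0.006155983759695949
[144 177  18  17 284] ((521.6929321289062, 373.64892578125), (51.2900276184082, 54.84804153442383), 1.6279387474060059) 0.006001455114290066
[173 206  26  26 640] ((419.15863037109375, 268.3663024902344), (77.29595184326172, 76.70944213867188), 1.683688998222351) 0.005889746124560724
[142 209  22  21 438] ((416.21710205078125, 369.5506591796875), (62.52351379394531, 66.88079833984375), 1.538295865058899) 0.006192169374812595
((460.10345458984375, 333.7763671875), (306.16455078125, 255.17588806152344), 87.01559448242188) 787
```

View pics/c1.png

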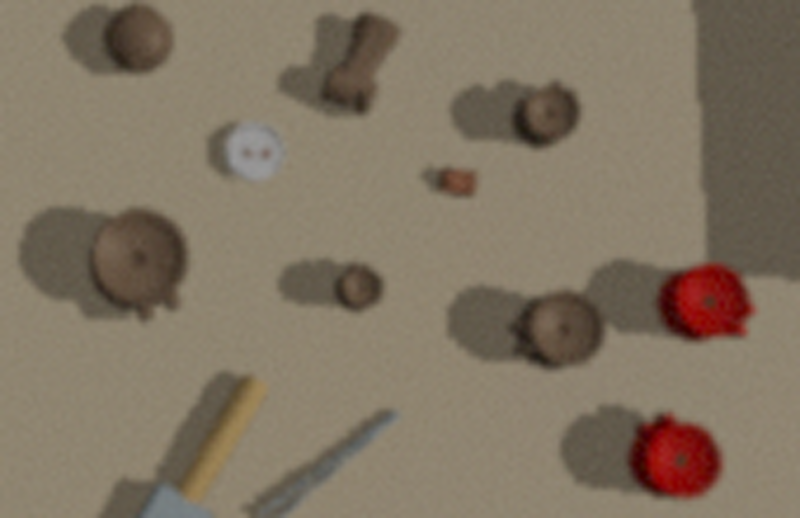

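Crop confirms: hollow tops and stubs on the four brown drums, domed nodule at (138,38), toe bone at (360,62), red drums not meant. Boxes by size: xl (.525,.268), s (.524,.373), l (.421,.268), m (.419,.371). I'll go for XL first.

```bash
cat > go.py <<'E'
import sys,numpy as np
from rig import bot
x,y,z=map(float,sys.argv[1:4]); s=bot.read_state();R=s["tcp_rot"]
d=R.T@(np.array([x,y,z])-s["position"])*1000
a=np.degrees(np.arctan2(R[1,1],R[0,1])); r=0
if len(sys.argv)>4: r=(a-float(sys.argv[4])+90)%180-90
print("t",round(s["time_s"],2),"pos",s["position"].round(4),"open",round(s["opening"],3),"F",s["force"].round(1),"jaw",a.round(1),"j6",s["joint_positions"][5].round(0),"shift",d.round(0),"roll",np.radians(r).round(2),np.round(np.radians(r)+np.array([-np.pi,np.pi]),2))
E
python3 go.py .463 -.021 .10 -64
```

```text
t 0.1 pos [0.2371 0.5776 0.2216] open 1.0 F [-0.1  0.9  0.6] jaw 67.7 j6 -10.0 shift [-436. -468.  122.] roll -0.84 [-3.99  2.3 ]
```

```bash
python3 -m inch '[[87,-32,-34,0,-0.1],[87,-64,-68,0,-0.2],[87,-96,-102,0,-0.3],[87,-128,-136,0,-0.4],[87,-160,-170,0,-0.5],[87,-192,-204,0,-0.6],[87,-224,-238,0,-0.7],[87,-256,-272,0,-0.84]]'; python3 go.py .463 -.021 .10 -64
```

```text
time_s: 0.9
position: [0.369, 0.2318, 0.222]
tcp_rot: [[-0.906, -0.424, -0.001], [-0.424, 0.906, -0.002], [0.002, -0.001, -1.0]]
force: [1.5, 0.5, -1.0]
opening: 1.0
t 0.9 pos [0.369  0.2318 0.222 ] open 1.0 F [ 1.5  0.5 -1. ] jaw 115.1 j6 -98.0 shift [  22. -269.  122.] roll -0.02 [-3.16  3.13]
```

```bash
python3 -m inch '[[87,4,-42,10,-0.02],[87,8,-84,30,-0.02],[87,12,-126,50,-0.02],[87,15,-168,70,-0.02],[87,19,-210,100,-0.02],[87,22,-252,122,-0.02],[87,22,-269,122,-0.02],[87,22,-269,122,-0.02]]'; python3 go.py .463 -.021 .018 -64
python3 - <<'E'
from h import *
for n in("top","scene"):
    p,d=vision.capture(n);print(pix(n,[.463,-.021,.038]));np.savez(n+"1.npz",p=p,d=d)
    u,v=pix(n,[.463,-.021,.038]).astype(int); cv2.imwrite(f"pics/{n}1.png",cv2.resize(p[v-40:v+40,u-50:u+50,::-1],(500,400),interpolation=cv2.INTER_CUBIC))
a=[cv2.imread(f"pics/{n}1.png") for n in("top","scene")];b=np.hstack(a)[:,:1000];cv2.imwrite("pics/b1.png",cv2.resize(b,(800,320)))
E
```

```text
time_s: 1.7
position: [0.4644, -0.0233, 0.1]
tcp_rot: [[-0.899, -0.439, -0.001], [-0.439, 0.899, -0.002], [0.002, -0.002, -1.0]]
force: [0.1, 0.9, 0.3]
opening: 1.001
t 1.7 pos [ 0.4644 -0.0233  0.1   ] open 1.001 F [0.1 0.9 0.3] jaw 116.0 j6 -132.0 shift [ 0.  3. 82.] roll 0.0 [-3.14  3.14]
[279.63336357 203.87996456]
[222.5740669  191.44836495]
```

View pics/b1.png

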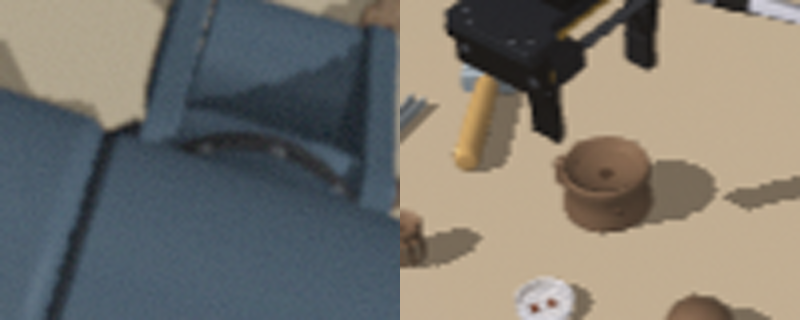

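The scene crop shows the open gripper above and behind XL, with the stubs on the left, away from both fingers. The top view is hidden by the arm. Descending to the upper part.

```bash
python3 -m inch '[[87,0,3,25,0],[87,0,3,50,0],[87,0,3,66,0],[87,0,3,76,0],[87,0,3,82,0],[87,0,3,82,0]]'; python3 go.py .463 -.021 .018 -64
python3 - <<'E'
from h import *
n="scene";p,d=vision.capture(n)
u,v=pix(n,[.463,-.021,.038]).astype(int); cv2.imwrite(f"pics/s2.png",cv2.resize(p[v-40:v+40,u-50:u+50,::-1],(500,400),interpolation=cv2.INTER_CUBIC))
E
```

```text
time_s: 2.4
position: [0.4606, -0.0172, 0.0189]
tcp_rot: [[-0.896, -0.443, -0.002], [-0.443, 0.896, -0.001], [0.003, 0.0, -1.0]]
force: [0.1, -0.2, 0.5]
opening: 0.998
t 2.4 pos [ 0.4606 -0.0172  0.0189] open 0.998 F [ 0.1 -0.2  0.5] jaw 116.3 j6 -132.0 shift [-0. -4.  1.] roll 0.01 [-3.14  3.15]
```

View pics/s2.png

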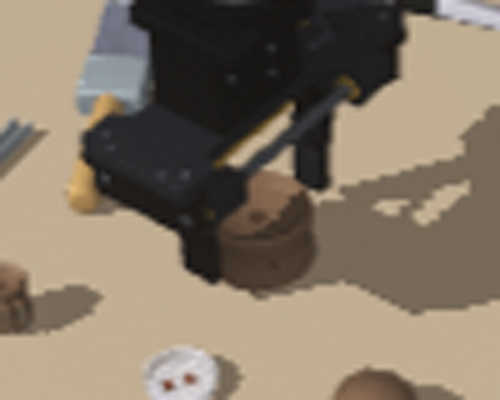

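Fingers at (200,260) and (313,180) straddle the drum, with no contact. Closing.

```bash
python3 -m inch '[[87,0,-4,1,0],[55,0,-4,1,0],[55,0,-4,1,0],[55,0,-4,1,0],[55,0,-4,1,0],[55,0,-4,1,0],[55,0,-4,1,0],[55,0,-4,1,0]]'; python3 go.py .525 .268 .14
```

```text
time_s: 3.25
position: [0.462, -0.0207, 0.0183]
tcp_rot: [[-0.897, -0.443, -0.003], [-0.443, 0.897, -0.001], [0.003, 0.001, -1.0]]
force: [-1.0, 2.9, 5.5]
opening: 0.73
t 3.25 pos [ 0.462  -0.0207  0.0183] open 0.73 F [-1.   2.9  5.5] jaw 116.3 j6 -132.0 shift [-184.  231. -122.] roll 0.0 [-3.14  3.14]
```

Opening 63.5 mm, which matches a diametral grip. Lifting.

```bash
python3 -m inch '[[50,0,0,-10,0],[50,0,0,-30,0],[50,0,0,-50,0],[50,0,0,-70,0],[50,-20,25,-70,0],[50,-44,55,-70,0],[50,-68,85,-70,0],[50,-92,115,-70,0]]'; python3 go.py .525 .268 .088
```

```text
time_s: 4.05
position: [0.4944, 0.1242, 0.0884]
tcp_rot: [[-0.897, -0.442, -0.002], [-0.442, 0.897, -0.001], [0.002, -0.0, -1.0]]
force: [0.4, -0.7, -2.7]
opening: 0.725
t 4.05 pos [0.4944 0.1242 0.0884] open 0.725 F [ 0.4 -0.7 -2.7] jaw 116.3 j6 -115.0 shift [-91. 115.   0.] roll 0.0 [-3.14  3.14]
```

```bash
python3 -m inch '[[50,-24,30,0,0],[50,-48,60,0,0],[50,-72,90,0,0],[50,-86,107,0,0],[50,-91,114,0,0],[50,-91,114,0,0]]'; python3 go.py .525 .268 .03
python3 - <<'E'
from h import *
for n in("top","scene"):
    p,d=vision.capture(n);cv2.imwrite(f"pics/{n}3.png",p[:,:,::-1])
    u,v=pix(n,[.5,.3,.038]).astype(int); cv2.imwrite(f"pics/{n}3.png",cv2.resize(p[max(v-60,0):v+60,u-60:u+60,::-1],(400,400),interpolation=cv2.INTER_CUBIC))
cv2.imwrite("pics/b3.png",np.hstack([cv2.imread(f"pics/{n}3.png") for n in("top","scene")]))
E
```

```text
time_s: 4.65
position: [0.5255, 0.2672, 0.088]
tcp_rot: [[-0.896, -0.444, -0.002], [-0.444, 0.896, -0.002], [0.002, -0.001, -1.0]]
force: [-1.0, 0.2, -3.3]
opening: 0.726
t 4.65 pos [0.5255 0.2672 0.088 ] open 0.726 F [-1.   0.2 -3.3] jaw 116.4 j6 -100.0 shift [-0.  1. 58.] roll 0.0 [-3.14  3.14]
```

View pics/b3.png

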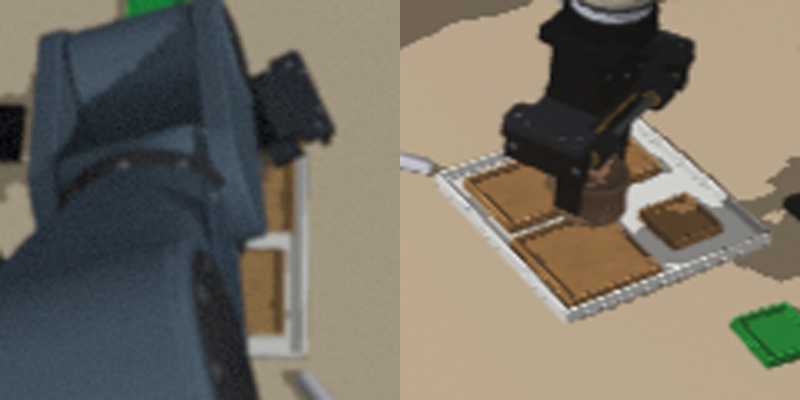

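XL is held upright at (595,190) above the xl box. Lowering; floor contact is expected at TCP z of about .024.

```bash
python3 -m inch '[[50,0,0,20,0],[50,0,0,40,0],[50,0,0,52,0],[50,0,0,58,0],[50,0,0,61,0],[50,0,0,63,0],[50,0,0,64,0],[50,0,0,64,0]]'; python3 go.py .525 .268 .0243
```

```text
time_s: 5.55
position: [0.5252, 0.2655, 0.0245]
tcp_rot: [[-0.897, -0.442, -0.002], [-0.442, 0.897, -0.002], [0.003, -0.001, -1.0]]
force: [-1.2, -0.1, -3.2]
opening: 0.727
t 5.55 pos [0.5252 0.2655 0.0245] open 0.727 F [-1.2 -0.1 -3.2] jaw 116.2 j6 -100.0 shift [-1.  2.  0.] roll 0.0 [-3.14  3.14]
```

```bash
python3 -m inch '[[50,0,0,1,0],[50,0,0,1,0],[50,0,0,1,0]]'; python3 -m inch '[[66,0,0,0,0],[70,0,0,0,0],[76,0,0,0,0],[84,0,0,0,0],[84,0,0,0,0],[84,0,0,-15,0],[84,0,0,-50,0],[84,0,0,-90,0]]'; python3 go.py .447 -.166 .11 94
```

```text
time_s: 5.85
position: [0.5252, 0.2655, 0.0244]
tcp_rot: [[-0.897, -0.442, -0.002], [-0.442, 0.897, -0.002], [0.003, -0.001, -1.0]]
force: [-2.5, -1.7, 5.7]
opening: 0.73
time_s: 6.65
position: [0.5244, 0.2654, 0.115]
tcp_rot: [[-0.897, -0.442, -0.005], [-0.442, 0.897, -0.003], [0.005, -0.001, -1.0]]
force: [0.7, 0.9, -0.3]
opening: 0.964
t 6.65 pos [0.5244 0.2654 0.115 ] open 0.964 F [ 0.7  0.9 -0.3] jaw 116.3 j6 -100.0 shift [ 260. -353.    7.] roll 0.39 [-2.75  3.53]
```

```bash
python3 -m inch '[[84,24,-32,0,0],[84,48,-65,0,0.08],[84,72,-98,0,0.16],[84,96,-130,0,0.24],[84,120,-163,0,0.32],[84,144,-195,0,0.39],[84,168,-228,0,0.39],[84,192,-260,0,0.39]]'; python3 go.py .446 -.166 .08 94
```

```text
time_s: 7.45
position: [0.4673, -0.0544, 0.1173]
tcp_rot: [[-0.998, -0.068, -0.003], [-0.068, 0.998, -0.004], [0.003, -0.003, -1.0]]
force: [0.7, 0.2, 0.2]
opening: 0.965
t 7.45 pos [ 0.4673 -0.0544  0.1173] open 0.965 F [0.7 0.2 0.2] jaw 93.9 j6 -114.0 shift [  29. -110.   38.] roll -0.0 [-3.14  3.14]
```

```bash
python3 - <<'E'
from h import *
for n in("top","scene"):
    p,d=vision.capture(n)
    w=cloud(n,p,d).reshape(-1,3); t=w[(np.hypot(w[:,0]-.525,w[:,1]-.268)<.05)&(w[:,2]>.032)&(w[:,2]<.06)]
    print(n,t.mean(0),np.percentile(t[:,2],[5,50,95]))
    # boxes in this view
    u,v=pix(n,[.47,.32,.01]).astype(int); cv2.imwrite(f"pics/{n}4.png",cv2.resize(p[v-60:v+60,u-60:u+60,::-1],(400,400),interpolation=cv2.INTER_CUBIC))
cv2.imwrite("pics/b4.png",np.hstack([cv2.imread(f"pics/{n}4.png") for n in("top","scene")]))
E
```

```text
top [0.54430226 0.27849818 0.041772  ] [0.03804916 0.04180542 0.04598493]
scene [0.52796778 0.26362167 0.03888643] [0.03293802 0.03889063 0.04441413]
```

View pics/b4.png

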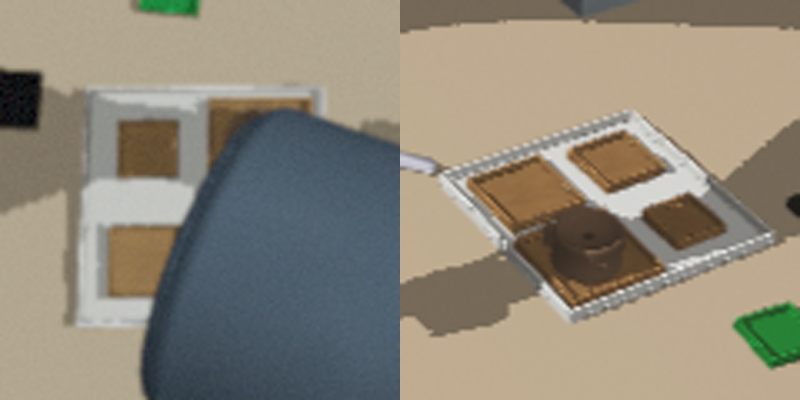

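XL stands flat in the xl box (scene view, (588,245)), about centred. Next S, with the jaw at about 50 mm.

```bash
python3 -m inch '[[60,10,-35,0,0],[55,20,-70,10,0],[55,28,-105,25,0],[55,29,-111,38,0],[55,29,-111,38,0],[55,29,-111,38,0]]'; python3 go.py .446 -.1665 .0145 94
python3 - <<'E'
from h import *
n="scene";p,d=vision.capture(n)
u,v=pix(n,[.446,-.166,.038]).astype(int); cv2.imwrite(f"pics/s5.png",cv2.resize(p[v-40:v+40,u-50:u+50,::-1],(500,400),interpolation=cv2.INTER_CUBIC))
E
```

```text
time_s: 8.15
position: [0.4457, -0.169, 0.0803]
tcp_rot: [[-0.998, -0.063, -0.002], [-0.063, 0.998, -0.004], [0.003, -0.004, -1.0]]
force: [0.4, 0.4, 0.1]
opening: 0.639
t 8.15 pos [ 0.4457 -0.169   0.0803] open 0.639 F [0.4 0.4 0.1] jaw 93.6 j6 -127.0 shift [-1.  3. 66.] roll -0.01 [-3.15  3.13]
```

View pics/s5.png

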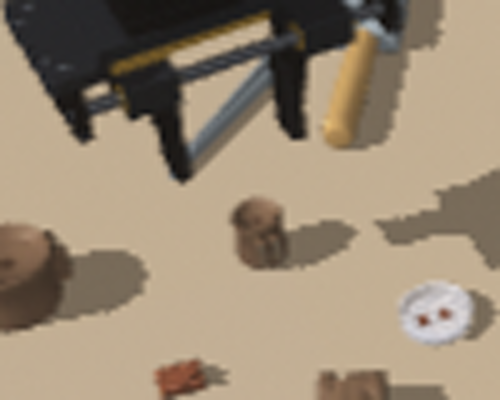

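S at (260,232), with its stubs at (270,245), i.e. toward +x. The fingers across y are clear of them. Descending and closing.

```bash
python3 -m inch '[[55,-1,3,25,0],[55,-1,3,45,0],[55,-1,3,58,0],[55,-1,3,64,0],[55,-1,3,66,0],[55,-1,3,66,0]]'; python3 go.py .446 -.1665 .0145 94;  python3 -m inch '[[40,0,0,0,0],[20,0,0,0,0],[20,0,0,0,0],[20,0,0,0,0],[20,0,0,0,0],[20,0,0,0,0],[20,0,0,0,0]]'; python3 go.py .524 .373 .09
```

```text
time_s: 8.8
position: [0.447, -0.1657, 0.015]
tcp_rot: [[-0.998, -0.064, -0.001], [-0.064, 0.998, -0.005], [0.002, -0.005, -1.0]]
force: [-1.0, -0.1, -0.1]
opening: 0.627
t 8.8 pos [ 0.447  -0.1657  0.015 ] open 0.627 F [-1.  -0.1 -0.1] jaw 93.7 j6 -127.0 shift [ 1. -1.  1.] roll -0.01 [-3.15  3.14]
time_s: 9.5
position: [0.447, -0.1658, 0.0152]
tcp_rot: [[-0.998, -0.064, -0.001], [-0.064, 0.998, -0.005], [0.001, -0.005, -1.0]]
force: [0.8, 0.6, 4.3]
opening: 0.306
t 9.5 pos [ 0.447  -0.1658  0.0152] open 0.306 F [0.8 0.6 4.3] jaw 93.7 j6 -127.0 shift [-111.  532.  -78.] roll 0.0 [-3.14  3.14]
```

```bash
python3 -m inch '[[15,0,0,-12,0],[15,0,0,-35,0],[15,0,0,-60,0],[15,0,15,-80,0],[15,-8,50,-85,0],[15,-16,88,-85,0],[15,-25,126,-85,0],[15,-34,164,-85,0]]'; python3 go.py .524 .373 .10
```

```text
time_s: 10.3
position: [0.4706, 0.0018, 0.1001]
tcp_rot: [[-0.998, -0.064, -0.0], [-0.064, 0.998, -0.005], [0.001, -0.005, -1.0]]
force: [-0.3, 0.1, -0.1]
opening: 0.31
t 10.3 pos [0.4706 0.0018 0.1001] open 0.31 F [-0.3  0.1 -0.1] jaw 93.6 j6 -106.0 shift [-77. 367.  -2.] roll 0.0 [-3.14  3.14]
```

```bash
python3 -m inch '[[15,-9,42,0,0],[15,-18,84,0,0],[15,-27,126,0,0],[15,-36,168,0,0],[15,-45,210,0,0],[15,-54,252,0,0],[15,-63,294,0,0],[15,-70,330,0,0]]'; python3 go.py .524 .373 .05
```

```text
time_s: 11.1
position: [0.5194, 0.3379, 0.0989]
tcp_rot: [[-0.998, -0.065, 0.0], [-0.065, 0.998, -0.005], [0.0, -0.005, -1.0]]
force: [-0.2, -0.5, -1.4]
opening: 0.312
t 11.1 pos [0.5194 0.3379 0.0989] open 0.312 F [-0.2 -0.5 -1.4] jaw 93.7 j6 -71.0 shift [-7. 35. 49.] roll 0.0 [-3.14  3.14]
```

```bash
python3 -m inch '[[15,-5,25,0,0],[15,-7,35,10,0],[15,-7,35,30,0],[15,-7,35,50,0],[15,-7,35,64,0],[15,-7,35,71,0],[15,-7,35,74,0],[15,-7,35,75,0]]'; python3 go.py .524 .373 .021
python3 - <<'E'
from h import *
n="scene";p,d=vision.capture(n)
u,v=pix(n,[.524,.373,.02]).astype(int); cv2.imwrite(f"pics/s6.png",cv2.resize(p[v-40:v+40,u-50:u+50,::-1],(500,400),interpolation=cv2.INTER_CUBIC))
E
```

```text
time_s: 11.9
position: [0.5244, 0.3725, 0.0237]
tcp_rot: [[-0.998, -0.064, 0.0], [-0.064, 0.998, -0.005], [0.0, -0.005, -1.0]]
force: [0.3, 0.4, 0.1]
opening: 0.31
t 11.9 pos [0.5244 0.3725 0.0237] open 0.31 F [0.3 0.4 0.1] jaw 93.7 j6 -68.0 shift [0. 1. 3.] roll 0.0 [-3.14  3.14]
```

View pics/s6.png

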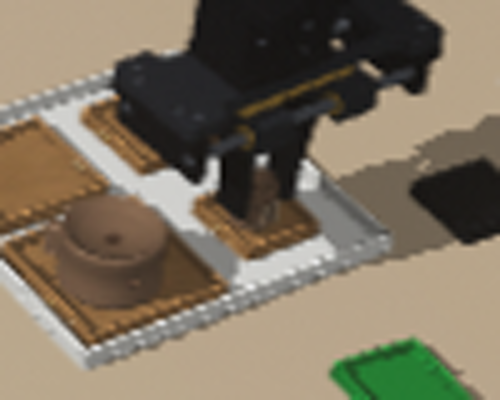

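S hangs centred above the s box floor at (262,215), and XL is undisturbed. Setting it down.

```bash
python3 -m inch '[[15,0,0,1,0],[15,0,0,2,0],[15,0,0,3,0],[15,0,0,3,0],[15,0,0,3,0]]'; python3 -m inch '[[30,0,0,0,0],[34,0,0,0,0],[38,0,0,0,0],[46,0,0,0,0],[46,0,0,0,0],[46,0,0,-15,0],[50,0,0,-50,0],[50,0,0,-90,0]]'; python3 go.py .563 -.295 .11 57
```

```text
time_s: 12.45
position: [0.5249, 0.3729, 0.0213]
tcp_rot: [[-0.998, -0.064, 0.002], [-0.064, 0.998, -0.005], [-0.001, -0.005, -1.0]]
force: [0.1, -0.1, 0.8]
opening: 0.308
time_s: 13.25
position: [0.5238, 0.3728, 0.1118]
tcp_rot: [[-0.998, -0.064, -0.001], [-0.064, 0.998, -0.006], [0.001, -0.006, -1.0]]
force: [0.5, -0.1, 0.3]
opening: 0.569
t 13.25 pos [0.5238 0.3728 0.1118] open 0.569 F [ 0.5 -0.1  0.3] jaw 93.7 j6 -68.0 shift [   4. -669.    6.] roll 0.64 [-2.5   3.78]
```

```bash
python3 -m inch '[[50,0,-45,0,0],[60,1,-90,0,0.08],[65,1,-135,0,0.16],[65,2,-180,0,0.25],[65,2,-225,0,0.33],[65,2,-270,0,0.42],[65,3,-315,0,0.5],[65,3,-360,0,0.6]]'; python3 go.py .563 -.295 .09 57
```

```text
time_s: 14.05
position: [0.5441, 0.0115, 0.1151]
tcp_rot: [[-0.858, 0.514, 0.0], [0.514, 0.858, -0.006], [-0.003, -0.005, -1.0]]
force: [-0.5, 0.2, -0.3]
opening: 0.748
t 14.05 pos [0.5441 0.0115 0.1151] open 0.748 F [-0.5  0.2 -0.3] jaw 59.1 j6 -69.0 shift [-174. -253.   27.] roll 0.04 [-3.11  3.18]
```

```bash
python3 -m inch '[[65,-26,-38,0,0.04],[65,-52,-76,0,0.04],[65,-78,-114,0,0.04],[65,-104,-152,5,0.04],[65,-130,-190,10,0.04],[65,-156,-228,20,0.04],[65,-174,-253,27,0.04],[65,-174,-253,27,0.04]]'; python3 go.py .563 -.295 .016 57
python3 - <<'E'
from h import *
n="scene";p,d=vision.capture(n)
u,v=pix(n,[.563,-.295,.038]).astype(int); cv2.imwrite(f"pics/s7.png",cv2.resize(p[v-40:v+40,u-50:u+50,::-1],(500,400),interpolation=cv2.INTER_CUBIC))
E
```

```text
time_s: 14.85
position: [0.5641, -0.3006, 0.0905]
tcp_rot: [[-0.834, 0.552, 0.003], [0.551, 0.834, -0.009], [-0.008, -0.006, -1.0]]
force: [-0.3, 0.4, 0.3]
opening: 0.747
t 14.85 pos [ 0.5641 -0.3006  0.0905] open 0.747 F [-0.3  0.4  0.3] jaw 56.5 j6 -94.0 shift [ 5.  5. 74.] roll -0.01 [-3.15  3.13]
```

View pics/s7.png

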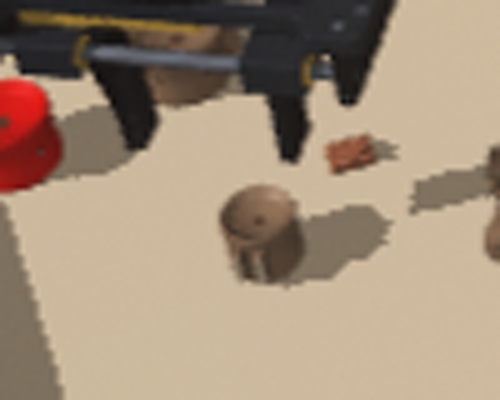

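M at (262,232), with stubs at (250,265) toward the camera (about -33°). The jaws at (140,145) and (290,155) are square to them. Descending.

```bash
python3 -m inch '[[65,5,5,25,0],[65,5,5,50,0],[65,4,5,64,0],[65,4,5,72,0],[65,4,5,74,0],[65,4,5,74,0]]'; python3 go.py .563 -.295 .016 57;  python3 -m inch '[[50,0,0,0,0],[30,0,0,0,0],[30,0,0,0,0],[30,0,0,0,0],[30,0,0,0,0],[30,0,0,0,0],[25,0,0,0,0]]'; python3 go.py .419 .371 .10
```

```text
time_s: 15.5
position: [0.5634, -0.2917, 0.017]
tcp_rot: [[-0.835, 0.55, 0.002], [0.55, 0.835, -0.007], [-0.006, -0.005, -1.0]]
force: [-0.3, -0.7, 0.1]
opening: 0.748
t 15.5 pos [ 0.5634 -0.2917  0.017 ] open 0.748 F [-0.3 -0.7  0.1] jaw 56.6 j6 -94.0 shift [-1. -3.  1.] roll -0.01 [-3.15  3.14]
time_s: 16.2
position: [0.5635, -0.292, 0.0174]
tcp_rot: [[-0.835, 0.55, 0.002], [0.55, 0.835, -0.008], [-0.006, -0.005, -1.0]]
force: [-0.8, -1.8, 4.0]
opening: 0.429
t 16.2 pos [ 0.5635 -0.292   0.0174] open 0.429 F [-0.8 -1.8  4. ] jaw 56.6 j6 -94.0 shift [485. 474. -88.] roll 0.0 [-3.14  3.14]
```

```bash
python3 -m inch '[[20,0,0,-12,0],[20,0,0,-35,0],[20,0,0,-60,0],[20,10,10,-80,0],[20,35,35,-88,0],[20,62,60,-88,0],[20,89,87,-88,0],[20,116,114,-88,0]]'; python3 -m inch '[[20,28,27,0,0],[20,56,54,0,0],[20,84,81,0,0],[20,112,108,0,0],[20,140,135,0,0],[20,168,162,0,0],[20,196,190,0,0],[20,224,218,0,0]]'; python3 go.py .419 .371 .10
```

```text
time_s: 17.0
position: [0.5286, -0.1308, 0.1046]
tcp_rot: [[-0.835, 0.551, 0.003], [0.551, 0.835, -0.008], [-0.007, -0.005, -1.0]]
force: [0.9, 0.7, -0.7]
opening: 0.427
time_s: 17.8
position: [0.4612, 0.1761, 0.1026]
tcp_rot: [[-0.834, 0.551, 0.003], [0.551, 0.834, -0.007], [-0.007, -0.004, -1.0]]
force: [0.3, -0.2, -0.7]
opening: 0.426
t 17.8 pos [0.4612 0.1761 0.1026] open 0.426 F [ 0.3 -0.2 -0.7] jaw 56.6 j6 -48.0 shift [143. 139.   1.] roll 0.0 [-3.14  3.14]
```

```bash
python3 -m inch '[[20,28,27,0,0],[20,56,54,0,0],[20,84,81,0,0],[20,112,109,0,0],[20,134,130,0,0],[20,143,139,0,0],[20,143,139,20,0],[20,143,139,40,0]]'; python3 go.py .419 .371 .0235
```

```text
time_s: 18.6
position: [0.4189, 0.3712, 0.0615]
tcp_rot: [[-0.835, 0.55, 0.005], [0.55, 0.835, -0.006], [-0.008, -0.003, -1.0]]
force: [0.4, -0.3, -1.2]
opening: 0.429
t 18.6 pos [0.4189 0.3712 0.0615] open 0.429 F [ 0.4 -0.3 -1.2] jaw 56.6 j6 -26.0 shift [ 0.  0. 38.] roll 0.0 [-3.14  3.14]
```

```bash
python3 -m inch '[[20,0,0,15,0],[20,0,0,26,0],[20,0,0,33,0],[20,0,0,36,0],[20,0,0,37,0],[20,0,0,38,0],[20,0,0,38,0],[20,0,0,38,0]]'; python3 go.py .419 .371 .0235
python3 - <<'E'
from h import *
n="scene";p,d=vision.capture(n)
u,v=pix(n,[.45,.35,.02]).astype(int); cv2.imwrite(f"pics/s8.png",cv2.resize(p[v-40:v+40,u-50:u+50,::-1],(500,400),interpolation=cv2.INTER_CUBIC))
E
```

```text
time_s: 19.4
position: [0.4193, 0.3711, 0.0239]
tcp_rot: [[-0.835, 0.55, 0.006], [0.55, 0.835, -0.006], [-0.008, -0.002, -1.0]]
force: [-0.5, 0.1, -0.8]
opening: 0.427
t 19.4 pos [0.4193 0.3711 0.0239] open 0.427 F [-0.5  0.1 -0.8] jaw 56.6 j6 -26.0 shift [ 0. -0.  0.] roll 0.0 [-3.14  3.14]
```

View pics/s8.png

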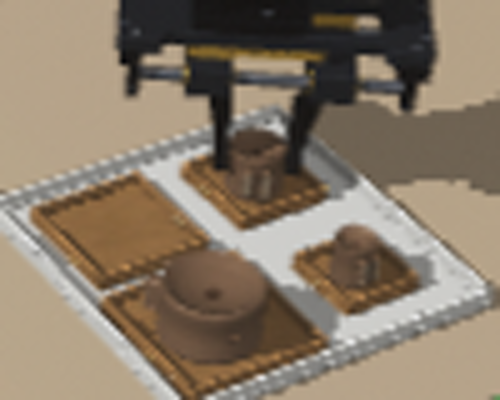

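M at (257,170) is inside the m box, and S at (357,255) and XL at (213,305) stand in theirs. One more mm down, then release.

```bash
python3 -m inch '[[20,0,0,1,0],[20,0,0,1,0],[20,0,0,1,0]]'; python3 -m inch '[[40,0,0,0,0],[44,0,0,0,0],[48,0,0,0,0],[56,0,0,0,0],[56,0,0,0,0],[56,0,0,-15,0],[60,0,0,-50,0],[60,0,0,-90,0]]'; python3 go.py .420 -.297 .11 10
```

```text
time_s: 19.75
position: [0.4194, 0.3712, 0.0234]
tcp_rot: [[-0.835, 0.55, 0.006], [0.55, 0.835, -0.006], [-0.008, -0.001, -1.0]]
force: [-0.3, -0.9, 3.7]
opening: 0.426
time_s: 20.55
position: [0.4178, 0.371, 0.113]
tcp_rot: [[-0.835, 0.55, 0.003], [0.55, 0.835, -0.008], [-0.006, -0.005, -1.0]]
force: [0.7, 0.4, 0.1]
opening: 0.681
t 20.55 pos [0.4178 0.371  0.113 ] open 0.681 F [0.7 0.4 0.1] jaw 56.6 j6 -26.0 shift [-369. -557.    8.] roll 0.81 [-2.33  3.96]
```

```bash
python3 -m inch '[[60,-24,-36,0,0],[75,-48,-72,0,0.1],[75,-72,-108,0,0.2],[75,-96,-144,0,0.3],[75,-120,-180,0,0.4],[75,-144,-216,0,0.5],[75,-168,-252,0,0.6],[75,-192,-288,0,0.7]]';  python3 go.py .420 -.297 .09 10
```

```text
time_s: 21.35
position: [0.4197, 0.0232, 0.1158]
tcp_rot: [[-0.281, 0.96, 0.003], [0.96, 0.281, -0.008], [-0.008, 0.001, -1.0]]
force: [0.3, 0.7, 0.6]
opening: 0.862
t 21.35 pos [0.4197 0.0232 0.1158] open 0.862 F [0.3 0.7 0.6] jaw 16.3 j6 -28.0 shift [-307.  -90.   28.] roll 0.11 [-3.03  3.25]
```

```bash
python3 -m inch '[[80,-44,-13,0,0.05],[80,-88,-26,0,0.11],[80,-132,-39,0,0.11],[80,-176,-52,5,0.11],[80,-220,-65,10,0.11],[80,-264,-78,20,0.11],[80,-307,-90,28,0.11],[80,-307,-90,28,0.11]]'; python3 go.py .420 -.297 .018 10
python3 - <<'E'
from h import *
n="scene";p,d=vision.capture(n)
u,v=pix(n,[.42,-.297,.038]).astype(int); cv2.imwrite(f"pics/s9.png",cv2.resize(p[v-40:v+40,u-50:u+50,::-1],(500,400),interpolation=cv2.INTER_CUBIC))
E
```

```text
time_s: 22.15
position: [0.421, -0.3041, 0.0899]
tcp_rot: [[-0.168, 0.986, 0.007], [0.986, 0.168, -0.013], [-0.015, 0.005, -1.0]]
force: [0.2, 1.0, 0.9]
opening: 0.913
t 22.15 pos [ 0.421  -0.3041  0.0899] open 0.913 F [0.2 1.  0.9] jaw 9.7 j6 -58.0 shift [ 8. -0. 72.] roll -0.01 [-3.15  3.14]
```

View pics/s9.png

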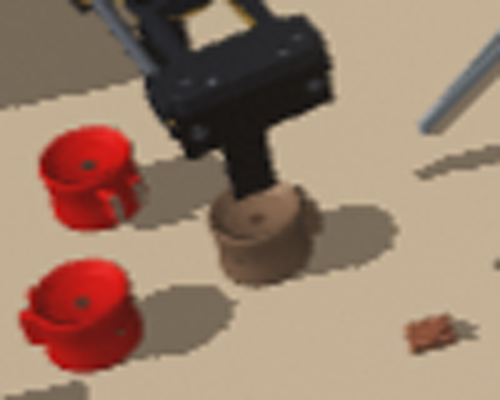

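L at (262,235), stubs at (312,210) toward +y. The front finger at (255,185) will land just in front of the drum. Descending.

```bash
python3 -m inch '[[80,6,0,25,0],[80,6,0,48,0],[80,6,0,62,0],[80,6,0,70,0],[80,6,0,72,0],[80,6,0,72,0]]'; python3 go.py .420 -.297 .018 10;  python3 -m inch '[[70,0,0,0,0],[40,0,0,0,0],[40,0,0,0,0],[40,0,0,0,0],[40,0,0,0,0],[40,0,0,0,0],[35,0,0,0,0]]'; python3 go.py .421 .268 .10
```

```text
time_s: 22.8
position: [0.4192, -0.2945, 0.018]
tcp_rot: [[-0.17, 0.985, 0.004], [0.985, 0.17, -0.009], [-0.01, 0.003, -1.0]]
force: [0.1, 0.3, -0.4]
opening: 0.916
t 22.8 pos [ 0.4192 -0.2945  0.018 ] open 0.916 F [ 0.1  0.3 -0.4] jaw 9.8 j6 -57.0 shift [-3.  0.  0.] roll -0.0 [-3.15  3.14]
time_s: 23.5
position: [0.4192, -0.2946, 0.0182]
tcp_rot: [[-0.17, 0.985, 0.004], [0.985, 0.17, -0.009], [-0.01, 0.003, -1.0]]
force: [-0.2, -0.3, 3.9]
opening: 0.567
t 23.5 pos [ 0.4192 -0.2946  0.0182] open 0.567 F [-0.2 -0.3  3.9] jaw 9.8 j6 -57.0 shift [553.  98. -87.] roll 0.0 [-3.14  3.14]
```

```bash
python3 -m inch '[[30,0,0,-12,0],[30,0,0,-35,0],[30,0,0,-60,0],[30,12,2,-80,0],[30,45,8,-87,0],[30,82,15,-87,0],[30,120,21,-87,0],[30,158,28,-87,0]]'; python3 -m inch '[[30,40,7,0,0],[30,80,14,0,0],[30,120,21,0,0],[30,160,28,0,0],[30,200,35,0,0],[30,240,42,0,0],[30,280,49,0,0],[30,320,56,0,0]]'; python3 go.py .421 .268 .10
```

```text
time_s: 24.3
position: [0.4191, -0.132, 0.1043]
tcp_rot: [[-0.169, 0.986, 0.005], [0.986, 0.169, -0.009], [-0.01, 0.003, -1.0]]
force: [1.6, 1.5, -1.4]
opening: 0.566
time_s: 25.1
position: [0.4197, 0.1946, 0.1017]
tcp_rot: [[-0.169, 0.986, 0.005], [0.986, 0.169, -0.009], [-0.01, 0.003, -1.0]]
force: [-0.1, -0.2, -1.7]
opening: 0.565
t 25.1 pos [0.4197 0.1946 0.1017] open 0.565 F [-0.1 -0.2 -1.7] jaw 9.7 j6 2.0 shift [72. 14.  1.] roll 0.0 [-3.14  3.14]
```

```bash
python3 -m inch '[[30,36,7,0,0],[30,62,12,0,0],[30,72,14,0,0],[30,72,14,20,0],[30,72,14,40,0],[30,72,14,56,0],[30,72,14,68,0],[30,72,14,72,0]]'; python3 go.py .421 .268 .0242
python3 - <<'E'
from h import *
n="scene";p,d=vision.capture(n)
u,v=pix(n,[.45,.3,.02]).astype(int); cv2.imwrite(f"pics/s10.png",cv2.resize(p[v-40:v+40,u-50:u+50,::-1],(500,400),interpolation=cv2.INTER_CUBIC))
E
```

```text
time_s: 25.9
position: [0.4211, 0.2664, 0.0281]
tcp_rot: [[-0.168, 0.986, 0.002], [0.986, 0.168, -0.01], [-0.011, 0.001, -1.0]]
force: [-0.1, 0.1, -1.6]
opening: 0.569
t 25.9 pos [0.4211 0.2664 0.0281] open 0.569 F [-0.1  0.1 -1.6] jaw 9.7 j6 11.0 shift [2. 0. 4.] roll 0.0 [-3.14  3.14]
```

View pics/s10.png

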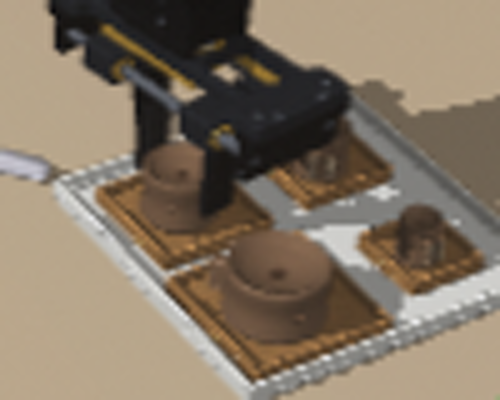

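L at (180,190) hangs inside the l box, clear of XL. Lowering and releasing.

```bash
python3 -m inch '[[30,0,0,2,0],[30,0,0,3,0],[30,0,0,4,0],[30,0,0,5,0],[30,0,0,5,0],[30,0,0,5,0]]'; python3 -m inch '[[51,0,0,0,0],[55,0,0,0,0],[59,0,0,0,0],[66,0,0,0,0],[66,0,0,0,0],[66,0,0,-15,0],[66,0,0,-50,0],[66,0,0,-90,0]]'; python3 go.py .40 0 .2
```

```text
time_s: 26.55
position: [0.4216, 0.2666, 0.0242]
tcp_rot: [[-0.169, 0.986, 0.004], [0.986, 0.169, -0.01], [-0.01, 0.002, -1.0]]
force: [-1.2, -0.6, 5.0]
opening: 0.565
time_s: 27.35
position: [0.4201, 0.267, 0.114]
tcp_rot: [[-0.169, 0.986, 0.0], [0.986, 0.168, -0.011], [-0.011, -0.002, -1.0]]
force: [0.7, -0.5, 0.3]
opening: 0.758
t 27.35 pos [0.4201 0.267  0.114 ] open 0.758 F [ 0.7 -0.5  0.3] jaw 9.7 j6 11.0 shift [-261.  -65.  -83.] roll 0.0 [-3.14  3.14]
```

Contact before release (+5 N). Now move away and check all four from both cameras.

```bash
python3 -m inch '[[66,-40,-8,-20,0],[66,-80,-16,-40,0],[66,-120,-28,-60,0],[66,-160,-40,-75,0],[66,-200,-50,-83,0],[66,-240,-60,-83,0],[66,-280,-65,-83,0],[66,-280,-65,-83,0]]'; python3 -m inch '[[66,-40,0,0,0],[66,-80,0,0,0],[66,-120,0,0,0],[66,-160,0,0,0],[66,-160,0,0,0],[66,-160,0,0,0],[66,-160,0,0,0],[66,-160,0,0,0]]'
python3 - <<'E'
from h import *
D={"xl":(.5245,.2675,.032,.044),"l":(.421,.268,.025,.042),"m":(.419,.371,.019,.039),"s":(.524,.373,.014,.036),"nod":(.6145,-.0215,.024,.031),"toe":(.599,-.172,.033,.026)}
for n in("top","scene"):
    p,d=vision.capture(n); q=cloud(n,p,d).reshape(-1,3)
    for k,(x,y,R,h) in D.items():
        t=q[(np.hypot(q[:,0]-x,q[:,1]-y)<R+.015)&(q[:,2]>h-.007)&(q[:,2]<.06)]
        hi=t[t[:,2]>h-.004]; print(n,k,len(t),t.mean(0).round(4),np.percentile(t[:,2],95).round(4))
    u,v=pix(n,[.47,.32,.01]).astype(int); cv2.imwrite(f"pics/{n}9.png",cv2.resize(p[v-60:v+60,u-60:u+60,::-1],(400,400),interpolation=cv2.INTER_CUBIC))
cv2.imwrite("pics/b9.png",np.hstack([cv2.imread(f"pics/{n}9.png") for n in("top","scene")]))
E
```

```text
time_s: 28.15
position: [0.4045, -0.0233, 0.2007]
tcp_rot: [[-0.162, 0.987, 0.003], [0.987, 0.162, -0.013], [-0.014, 0.001, -1.0]]
force: [0.9, 0.2, 0.7]
opening: 0.761
time_s: 28.95
position: [0.4299, -0.1794, 0.2026]
tcp_rot: [[-0.164, 0.986, 0.002], [0.986, 0.164, -0.012], [-0.012, -0.0, -1.0]]
force: [-1.0, -0.1, 0.3]
opening: 0.756
top xl 253 [0.5256 0.2635 0.0411] 0.0456
top l 167 [0.4205 0.2626 0.0394] 0.0443
top m 118 [0.4183 0.3689 0.0362] 0.0399
top s 62 [0.5223 0.3704 0.0334] 0.0373
top nod 107 [ 0.6121 -0.0217  0.0285] 0.0326
top toe 157 [ 0.5963 -0.1712  0.0233] 0.0274
scene xl 206 [0.5274 0.2643 0.0408] 0.045
scene l 116 [0.4229 0.2634 0.039 ] 0.0426
scene m 75 [0.4208 0.3687 0.0355] 0.0394
scene s 52 [0.5252 0.3704 0.0333] 0.0375
scene nod 120 [ 0.6189 -0.0229  0.028 ] 0.0319
scene toe 191 [ 0.6026 -0.1724  0.0228] 0.0264
```

View pics/b9.png

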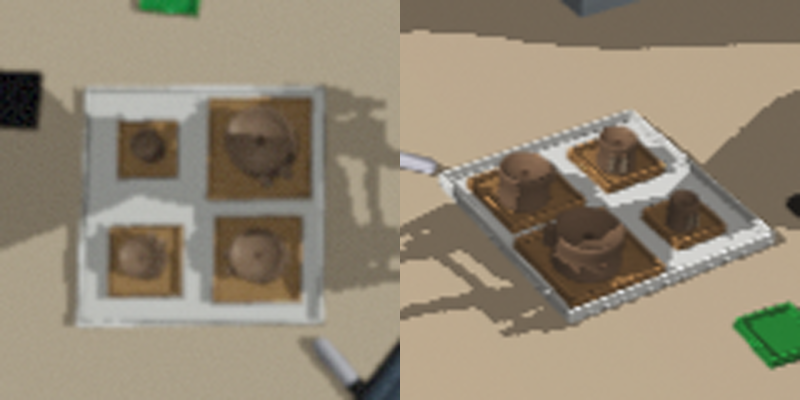

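All four drums stand flat in their own boxes: s (148,147), xl (260,145), m (140,258) and l (258,257). Tops are at about 45/43/39.5/37 mm (expected 44/42/39/36), centres within about 7 mm, and the nodule and toe bone are unmoved.

```bash
python3 -c "
from rig import bot
print(bot.hand_in())"
```

```text
the job is handed in; nothing more can be done
None
```

I put all four vertebrae in the tray, each standing in the box of its own size, and handed the job in at about 29 s. No verdict was reported.

- **Placing:** I gripped each one across its clear sides, by the upper part. XL, M and L were pressed onto the box floor before release, with contact forces of 4–6 N. S showed only about 0.8 N, so it may have been let go a fraction of a millimetre up.
- **Last check, both cameras:** the tops were about 1 mm above the ideal resting heights, up to 2 mm for L in the top view. That is within the 4 mm allowed. The centres were within about 7 mm of the box centres, and all four stood upright.
- **Nodule and toe bone:** the same camera readings before and after agree to within 1 mm, so neither moved.
- **Disagreement:** the two cameras differed by 3–4 mm in x for the vertebrae and up to 7 mm for the nodule. I used about the mean for the vertebrae, and the grasps fitted.

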